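Put the coat fastenings back in their stock boxes

ROBOT

A 6-joint arm with a two-finger parallel gripper is mounted at the origin on the work surface. World frame = base frame: x ahead of the robot, y to its left, z up, the work surface at z = 0. Lengths are in mm, angles in rad, forces in N, time in s.
With the tool pointing down it reaches from about 275 to 1000 mm from the base axis. Payload 8.4 kg.
Tool frame: the origin (TCP) lies midway between the tips of the shut fingers; the grasp point (between the pads) lies 19 mm behind it; z points along the fingers, y is the line along which they close (so a half turn about z gives the same grasp; the last joint's range is limited). The gripper opens to 85 mm and grips with 20 to 120 N. Pads are 22 mm wide; open, the fingers measure 114 mm over their backs; the gripper's body (76 mm by 85 mm) begins 54 mm behind the grasp point. The pads swing forward as they close: fully open they stand 13 mm farther back than shut.
Start: joints at [1.169, 0.353, 1.633, -0, 1.155, -0.002], TCP at [243.27, 575.715, 231.281] pointing down, gripper open.
Joint ranges: [-2.63, 2.63], [-0.92, 2.1], [0.06, 2.66], [-1.3, 4.44], [0, 2.69], [-3.02, 3.02]. Speed limits (rad/s): [2.22, 2.22, 2.79, 3.14, 3.14, 3.14].

INTERFACE

Orientations are given as [roll, pitch, yaw] about the fixed x, y, z axes, in that order (R = Rz(yaw) Ry(pitch) Rx(roll)).
In Python, from rig import telemetry, optics, r gives the robot as it stands.
- The arm moves only by the tool play_rows, never from a script. Its arguments are lists of equal length, an entry for each row: "dp": the shift along the tool's x, y, z in units of 40 mm (1.0 is 40 mm), a list of three; "rot": the turn, a rotation vector about the tool's x, y, z in units of 6 degrees (1.0 is 6 degrees), a list of three. In form: {"dp": [[tx, ty, tz], ...], "rot": [[ax, ay, az], ...]}. A call has 1 to 5 rows; each row is the pose to reach, as a shift and turn from the pose commanded when the call began, along the tool's axes at that moment; what a row does not reach only later rows make up. A row lasts 1/12 s, in which the tool goes at most 41.7 mm and 7.16 degrees, less where a joint would pass 70% of its speed; a pose out of reach is approached as far as the arm can. A call with a gripper value outside its range is refused whole. "fingers" is the opening, from 0 (shut) to 1 (fully open), set as the call begins (left out, the last holds). The fingers move at their own pace and stop on an object; "grip_force" is the grip in N (left out, the last holds). Time passes only in rows, so rows that repeat a pose let the fingers close. It gives the time, the measured TCP pose, the force, the opening and the grip force at its end, in the units of the state.
- telemetry.sense(): the state, without advancing time (a new reading comes with each control period).
- optics.grab_frame(name): name is "scene" or "top" or "wrist"; returns a dict with "color" (420x560x3 uint8, red, green, blue), "mtx" (3x3 intrinsics, pixels), "D" ([k1, k2, p1, p2, k3] as OpenCV has them; the pictures are not rectified), "R" (3x3) and "t" (3): a world point X has camera coordinates R X + t; the wrist camera has in their place "mount" (4x4, takes a point from camera to tool coordinates, whose origin is the TCP and whose axes are the flange's). Camera axes: x right, y down, z forward; pixel columns grow to the right and rows downward; lengths in mm; the calibration is good to about 2 mm. A picture is of the moment at which its call begins: read the wrist's pose just before it. There is no depth.
- r.sign_off(): hands the job in; it is judged then, once.
The state is a dict: "clock": time; "qpos": joint angles; "qvel": joint speeds; "joint_efforts": joint torques, N m; "eef_pos": TCP position; "tcp_rot": TCP orientation; "contact_force": force on the tool from outside, world axes, zero at the start; "wrist_torque": the same for the moment, N m; "opening": opening from 0.0 (shut) to 1.0 (fully open); "grasp_force": force on a finger pad.
Only numpy, scipy, OpenCV 4.12 (cv2) and the standard library are available. Lean on these libraries where they do the work, as an engineer would, in place of code of your own. Each camera call takes 0.05 s, during which the arm holds its last target. There are 200 camera calls.

TASK

Put the five loose coat fastenings on the counter back into stock: lay each round button, toggle and buckle in the open bay of the box whose glued-on sample is of the same kind. Each must end lying flat on the floor of its box, two of a kind side by side and not on top of one another. Leave the thimble and the white chalk that stand among them where they are.

Things in the scene. Friction and masses are not known exactly. Their poses are not given: they have to be found in the camera images.
- round_a_c (a point): Loose round coat button: disc 44 mm in diameter, 12 mm thick, lying flat, four light holes. Dark horn, same colour as the other fastenings. Point at its centre, half-way up. z is up through the disc.
- round_b_c (a point): Loose round coat button: disc 44 mm in diameter, 12 mm thick, lying flat, four light holes. Dark horn, same colour as the other fastenings. Point at its centre, half-way up. z is up through the disc.
- toggle_a_c (a point): Loose toggle (duffel-coat fastening): bar 62 mm long along its x, 20 mm wide along its y (16 mm over the last 13 mm at each end), 15 mm high, lying flat with its two light holes up. Dark horn, same colour as the other fastenings. Point at its centre, half-way up. 
- toggle_b_c (a point): Loose toggle (duffel-coat fastening): bar 62 mm long along its x, 20 mm wide along its y (16 mm over the last 13 mm at each end), 15 mm high, lying flat with its two light holes up. Dark horn, same colour as the other fastenings. Point at its centre, half-way up. 
- buckle_c (a point): Loose rectangular belt buckle: frame 64 mm along its x, 48 mm along its y, 10 mm high, with a cross bar and a brass prong on top (1 mm), lying flat. Grasped across the outside. Dark horn, same colour as the other fastenings. Point at its centre, half-way up. 
- box_round_in (a point): Fixed cream card box with a glued-on round button as sample (not to be taken). Open bay 110 mm (x) by 150 mm (y) inside; walls 3 mm thick, top 32 mm above the counter. Point at the centre of the bay's floor, 4 mm above the counter; the box's axes. Beyond the bay on +x is a covered strip 62 mm deep, 32 mm high, with the sample (up to 15 mm) on top. The boxes differ only in sample; their order varies.
- box_toggle_in (a point): Fixed cream card box with a glued-on toggle as sample (not to be taken). Open bay 110 mm (x) by 150 mm (y) inside; walls 3 mm thick, top 32 mm above the counter. Point at the centre of the bay's floor, 4 mm above the counter; the box's axes. Beyond the bay on +x is a covered strip 62 mm deep, 32 mm high, with the sample (up to 15 mm) on top. The boxes differ only in sample; their order varies.
- box_buckle_in (a point): Fixed cream card box with a glued-on buckle as sample (not to be taken). Open bay 110 mm (x) by 150 mm (y) inside; walls 3 mm thick, top 32 mm above the counter. Point at the centre of the bay's floor, 4 mm above the counter; the box's axes. Beyond the bay on +x is a covered strip 62 mm deep, 32 mm high, with the sample (up to 15 mm) on top. The boxes differ only in sample; their order varies.
- thimble_c (a point): Bystander: loose steel thimble, 21 mm in diameter, 24 mm high, standing. Point half-way up on its axis. To be left where it is.
- chalk_c (a point): Bystander: loose flat white piece of tailor's chalk 45 mm (x) by 20 mm (y) by 10 mm high. Point at its centre. To be left where it is.
There are look-alikes about, which are no part of the job. Leave any blue, orange or purple look-alike of the part that bears buckle_c alone.

How it is judged:
By the outcome, as a careful person would: the job done as asked, in the order asked, and still so for the second after the job is handed in, with the robot touching nothing.
It also fails if it takes over 118 s, if anything falls off the work surface, if the arm or the gripper's body presses on something with over 40 N, if the wrist force passes 120 N, or if a joint passes its speed limit or range.

## Working session

There is one attempt and no reset: what is moved stays moved. The work goes in short steps, Python scripts to look and compute and a tool call to move; the robot and the scene stay as the last step left them, time stands still between calls to the robot, and variables do not carry over. Pictures are saved under pics/ and viewed, at most 14 in all, crops included, and the job is handed in when it is done.

Besides the shell and the picture viewer there is one more tool, called after "Call:" by a JSON object that holds its "fn" and its "kwargs". play_rows: Moves the arm, as the interface text tells. Its arguments: {"type":"object","properties":{"dp":{"type":"array"},"rot":{"type":"array"},"fingers":{"type":"number"},"grip_force":{"type":"number"}},"required":["dp","rot"]}

```bash
mkdir -p pics; ls
cat > h.py <<'E'
import numpy as np, cv2, json
from rig import telemetry, optics, r
def grab(name,fn):
    s=telemetry.sense(); f=optics.grab_frame(name)
    cv2.imwrite(f'pics/{fn}.png',f['color'][:,:,::-1])
    d={k:np.array(v).tolist() for k,v in f.items() if k!='color'}; d['tcp']=list(map(float,s['eef_pos'])); d['rot']=np.array(s['tcp_rot']).tolist()
    json.dump(d,open(f'pics/{fn}.json','w')); return d
def Rm(rpy):
    from scipy.spatial.transform import Rotation as Ro
    return Ro.from_euler('xyz',rpy).as_matrix()
def cam(fn):
    d=json.load(open(f'pics/{fn}.json')); K=np.array(d['mtx']);D=np.array(d['D'])
    if 'mount' in d and d['mount'] is not None:
        M=np.array(d['mount']); Rt=Rm(d['rot']); Rw=Rt@M[:3,:3]; c=Rt@M[:3,3]+np.array(d['tcp'])
    else:
        R=np.array(d['R']);t=np.array(d['t']).ravel(); Rw=R.T; c=-R.T@t
    return K,D,Rw,c
def px2w(fn,pts,z):
    K,D,Rw,c=cam(fn)
    u=cv2.undistortPoints(np.array(pts,float).reshape(-1,1,2),K,D).reshape(-1,2)
    ray=np.c_[u,np.ones(len(u))]@Rw.T
    return c+ray*((np.array(z)-c[2])/ray[:,2])[:,None]
def w2px(fn,P):
    K,D,Rw,c=cam(fn); R=Rw.T
    return cv2.projectPoints(np.array(P,float).reshape(-1,1,3),cv2.Rodrigues(R)[0],-R@c,K,D)[0].reshape(-1,2)
E
python3 - <<'E'
from h import *
print(telemetry.sense())
for n in('top','scene'):
    d=grab(n,n+'0'); print(d)
E
```

```text
pics
{'clock': 0.0, 'qpos': array([ 1.16862078e+00,  3.53676476e-01,  1.63415430e+00, -2.46245268e-05,
        1.15523004e+00, -2.39692161e-03]), 'qvel': array([ 0.00144948,  0.00036549, -0.00011213, -0.00066469, -0.00053355,
       -0.0002162 ]), 'joint_efforts': array([-5.81874883e-04, -6.05257058e+01, -3.42070985e+01, -1.08515933e-04,
        9.58340010e-03,  1.54253399e-05]), 'eef_pos': array([243.06852205, 575.25432586, 230.53538155]), 'tcp_rot': array([-3.14012444e+00,  1.89949371e-05,  2.74182400e+00]), 'contact_force': array([ 0.39454732, -1.20453075, -0.43342391]), 'wrist_torque': array([0.03419098, 0.03065366, 0.03416874]), 'grasp_force': 0.0, 'opening': 0.9975016445603709}
{'mtx': [[401.9925417708118, 0.0, 275.4329752410896], [0.0, 401.9925417708118, 212.31638861947658], [0.0, 0.0, 1.0]], 'D': [0.0369425096228896, 0.0, 0.0, 0.0, 0.0], 'R': [[-0.02290195024636028, -0.9995365620528537, -0.02005397203735914], [-0.9838371339010537, 0.02609652037522536, -0.1771537907629011], [0.1775950298636579, 0.015672675070561224, -0.9839788476506285]], 't': [34.95411851123584, 491.66019709772445, 1049.077452706314], 'tcp': [243.06852204662027, 575.2543258633726, 230.53538154530855], 'rot': [-3.1401244440417075, 1.8994937074579e-05, 2.7418239982234223]}
{'mtx': [[382.47080067556084, 0.0, 273.1536698722376], [0.0, 382.47080067556084, 210.56071520040106], [0.0, 0.0, 1.0]], 'D': [-0.039370332693091425, 0.0, 0.0, 0.0, 0.0], 'R': [[0.675524687723131, 0.7371851789915219, 0.01498025873623321], [0.6232638660751099, -0.5600409969271317, -0.5457987129024511], [-0.39396516282746924, 0.37803715906786517, -0.8377824042328793]], 't': [-358.4307143266404, -268.65512959159327, 1148.9115584943545], 'tcp': [243.09340036820336, 575.2835231683648, 230.57351804197395], 'rot': [-3.140235610189238, 2.8116456348481478e-05, 2.741852827384039]}
```

View pics/top0.png

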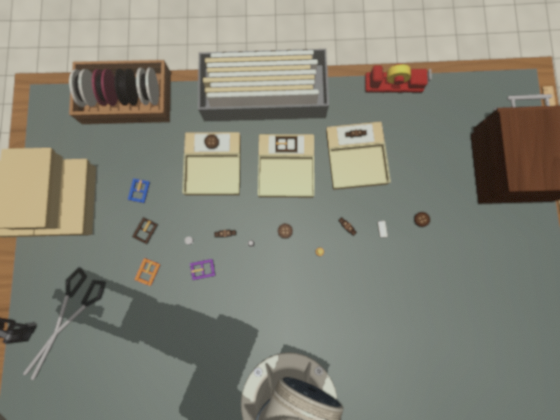

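View pics/scene0.png

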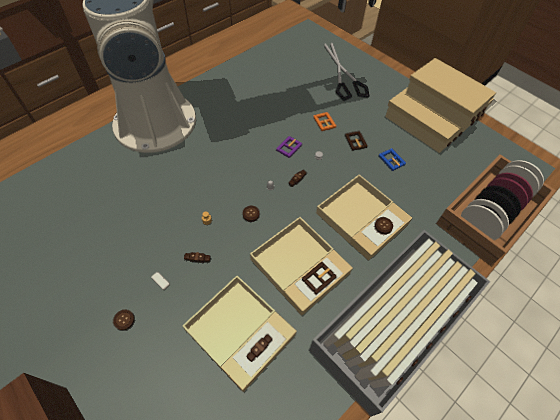

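The top view shows dark rounds at (285,231) and (422,219), and dark toggles at (225,233) and (347,226). There are four buckles: dark (146,230), blue (140,190), orange (148,271) and purple (203,269). The dark one is the target because the coloured ones are the look-alikes. The boxes, left to right, are round, buckle and toggle. The bystanders are the chalk (382,229) and some small items at (188,240), (251,243) and (320,252).

Run:
```python
from h import *
im=cv2.imread('pics/top0.png')
print('tcp px',w2px('top0',[[243,575,230],[0,0,0]]))
g=im.max(axis=2).astype(int); b,gg,rr=[im[:,:,i].astype(int) for i in range(3)]
mask=((rr-b>12)).astype(np.uint8)
mask=cv2.morphologyEx(mask,cv2.MORPH_CLOSE,np.ones((3,3)))
for n,(x,y),z in [('round1',(285,231),12),('round2',(422,219),12),('togL',(225,233),15),('togR',(347,226),15),('buckle',(146,230),10)]:
    w=22; sub=mask[y-w:y+w,x-w:x+w].copy()
    nl,lab,st,ce=cv2.connectedComponentsWithStats(sub)
    i=1+np.argmax(st[1:,4]); 
    ys,xs=np.where(lab==i); P=px2w('top0',np.c_[xs+x-w,ys+y-w],np.full(len(xs),z))[:,:2]
    rect=cv2.minAreaRect(P.astype(np.float32)); print(n,len(xs),P.mean(0).round(1),[np.round(v,1) for v in rect])
# boxes corners
c=im[110:290,120:450]
cv2.imwrite('pics/crop0.png',cv2.resize(c,(792,432),interpolation=cv2.INTER_CUBIC))
for n,a in dict(chalk=((382,229),10),s1=((188,240),12),s2=((251,243),12),s3=((320,252),12)).items(): print(n,px2w('top0',[a[0]],[a[1]]).round(0))
```

```text
tcp px [[ 18.43572088 318.32338284]
 [288.9361585  402.25045149]]
round1 187 [446.8  -1.3] [array([446.6,  -1.2]), array([41.3, 41.6]), np.float64(70.0)]
round2 187 [ 469.1 -380.1] [array([ 469.5, -380. ]), array([39.8, 40.2]), np.float64(41.0)]
togL 127 [443.4 165.4] [array([444.5, 165.8]), array([58.4, 19.5]), np.float64(88.5)]
togR 132 [ 454.4 -174.2] [array([ 454.9, -174.7]), array([57.9, 21.9]), np.float64(34.0)]
buckle 272 [460.4 390. ] [array([458.2, 390.1]), array([47.1, 62.7]), np.float64(61.9)]
chalk [[ 444. -270.   10.]]
s1 [[427. 268.  12.]]
s2 [[414.  93.  12.]]
s3 [[384. -96.  12.]]
```

View pics/crop0.png

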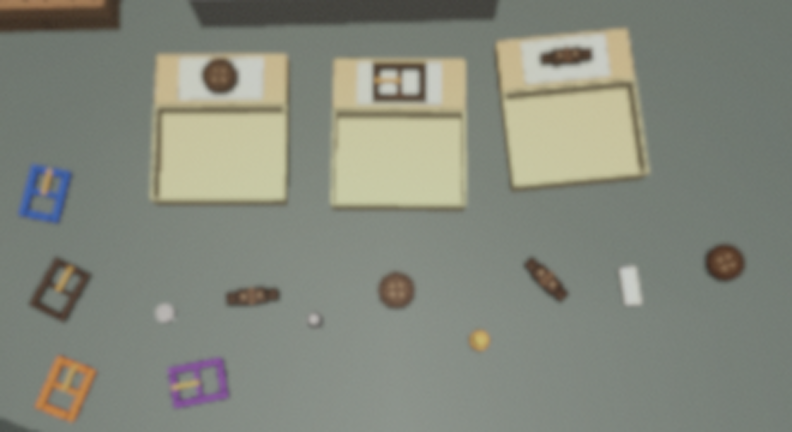

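```bash
cat > box.py <<'E'
from h import *
B=dict(round=[(157,54),(288,54),(151,201),(287,203)],buckle=[(335,58),(467,58),(330,207),(466,208)],toggle=[(496,41),(629,29),(512,188),(649,174)])
print('cam',cam('top0')[3])
for n,c in B.items():
    p=px2w('top0',np.array(c)/2.4+[120,110],[32]*4)[:,:2]
    TL,TR,BL,BR=p; ax=((TL+TR)-(BL+BR))/2; L=np.linalg.norm(ax); ax/=L; f=(BL+BR)/2
    lat=(TL+BL-TR-BR)/2; W=np.linalg.norm(lat)
    print(n,'L',L.round(),'W',W.round(),'yaw x',np.degrees(np.arctan2(ax[1],ax[0])).round(1),'from lat',np.degrees(np.arctan2(-lat[0],lat[1])).round(1),'bay from front',(f+58*ax).round(),'from back',((TL+TR)/2-(L-58)*ax).round(), ((TL+TR)/2-120*ax).round())
E
python3 box.py; python3 -c "
from h import *
d=grab('wrist','w0'); print(np.round(d['mount'],3), d['mtx'])"
```

```text
cam [ 298.20313511    5.66544905 1120.07045961]
round L 180.0 W 157.0 yaw x -1.1 from lat -2.0 bay from front [609. 199.] from back [609. 199.] [611. 199.]
buckle L 181.0 W 157.0 yaw x -2.7 from lat -1.9 bay from front [596.  -9.] from back [596.  -9.] [600. -10.]
toggle L 178.0 W 158.0 yaw x 3.5 from lat 3.9 bay from front [ 622. -214.] from back [ 622. -214.] [ 622. -214.]
[[ 0.00000e+00 -9.53000e-01 -3.03000e-01  7.75580e+01]
 [ 1.00000e+00 -0.00000e+00  1.00000e-03  4.22000e-01]
 [-2.00000e-03 -3.03000e-01  9.53000e-01 -1.43453e+02]
 [ 0.00000e+00  0.00000e+00  0.00000e+00  1.00000e+00]] [[294.01957602917787, 0.0, 281.5620452833485], [0.0, 294.01957602917787, 205.71491626522032], [0.0, 0.0, 1.0]]
```

View pics/w0.png

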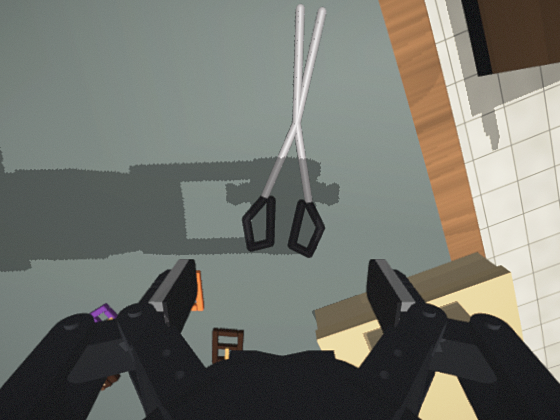

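The buckle box sits about 181 x 157 mm in the picture and every sample fits its size. Next I go over towards the dark buckle and look from close by.

```bash
cat > mv.py <<'E'
import sys; from h import *
# usage: mv.py "x,y,z,yawdeg" ... : successive waypoints, first from measured pose
def plan(*wps,start=None):
    s=telemetry.sense(); p=np.array(s['eef_pos']); y=np.degrees(s['tcp_rot'][2])
    print('at',p.round(1),round(y,1),'F',np.round(s['contact_force'],1),'open',round(s['opening'],2),'t',round(s['clock'],1))
    for w in wps:
        q=np.array(w[:3]);R=np.array([[np.cos(np.radians(y)),np.sin(np.radians(y)),0],[np.sin(np.radians(y)),-np.cos(np.radians(y)),0],[0,0,-1]])
        d=R.T@(q-p); da=-((w[3]-y+180)%360-180)
        print(w,'dp',(d/40).round(3),'rotz',round(da/6,2),'rows',max(np.linalg.norm(d)/41.7,abs(da)/7.16).round(1)); p=q;y=w[3]
plan(*[tuple(map(float,a.split(','))) for a in sys.argv[1:]])
E
python3 mv.py 512,361,170,151.5
```

```text
at [243.1 575.4 230.7] 157.1 F [ 0.5 -0.3 -0.9] open 1.0 t 0.1
(512.0, 361.0, 170.0, 151.5) dp [-8.278 -2.32   1.518] rotz 0.93 rows 8.4
```

Call:
{"fn": "play_rows", "kwargs": {"dp": [[-1, -0.3, 0.2], [-1.9, -0.55, 0.35], [-2.8, -0.8, 0.5], [-3.7, -1.05, 0.7], [-4.6, -1.3, 0.85]], "rot": [[0, 0, 0], [0, 0, 0], [0, 0, 0], [0, 0, 0], [0, 0, 0]]}}

```text
clock: 0.57
eef_pos: [393.4, 454.8, 196.6]
tcp_rot: [-3.141, -0.0, 2.742]
contact_force: [-0.0, 1.5, -0.2]
opening: 1.003
grasp_force: 0.0
```

Call:
{"fn": "play_rows", "kwargs": {"dp": [[-0.9, -0.25, 0.2], [-1.8, -0.5, 0.35], [-2.7, -0.75, 0.5], [-3.68, -1.02, 0.67], [-3.68, -1.02, 0.67]], "rot": [[0, 0, 0.2], [0, 0, 0.4], [0, 0, 0.7], [0, 0, 0.93], [0, 0, 0.93]]}}

```text
clock: 0.98
eef_pos: [516.5, 356.8, 169.1]
tcp_rot: [-3.14, 0.002, 2.639]
contact_force: [-1.2, -0.4, -0.3]
opening: 1.001
grasp_force: 0.0
```

Call:
{"fn": "play_rows", "kwargs": {"dp": [[0, 0, 0], [0, 0, 0]], "rot": [[0, 0, 0], [0, 0, 0]]}}

```text
clock: 1.15
eef_pos: [512.0, 361.2, 170.2]
tcp_rot: [-3.141, -0.001, 2.644]
contact_force: [0.1, 0.7, 0.2]
opening: 0.997
grasp_force: 0.0
```

```bash
python3 mv.py; python3 -c "
from h import *
grab('wrist','w1')"
```

```text
at [512.  361.2 170.2] 151.5 F [0.1 0.7 0.2] open 1.0 t 1.1
```

View pics/w1.png

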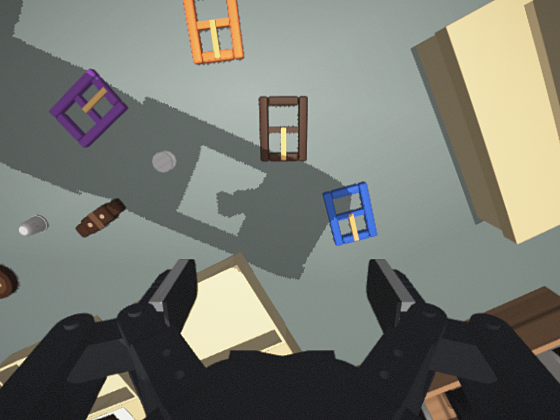

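The dark buckle lies at (283,129), corners (260,97) to (307,160), aligned with the tool to about 1 degree. The blue one is at (350,213) and stays clear of the fingers.

```bash
python3 - <<'E'
from h import *
p=px2w('w1',[(260,97),(306,97),(307,160),(262,161)],[10]*4); print(p.round(1),p.mean(0).round(1)); 
e=p[0]-p[3]+p[1]-p[2]; print('len',np.linalg.norm(e)/2,'ang',np.degrees(np.arctan2(e[1],e[0])))
print('width',np.linalg.norm(p[0]-p[1]),np.linalg.norm(p[2]-p[3]))
p=px2w('w1',[(283,98),(283,160),(261,129),(307,129)],[10]*4); print(p.mean(0))
E
python3 mv.py 459,390,60,152 459,390,1,152
```

```text
[[421.1 387.5  10. ]
 [442.5 426.9  10. ]
 [497.7 399.7  10. ]
 [476.4 358.3  10. ]] [459.4 393.1  10. ]
len 62.00742840502611 ang 152.97593971875142
width 44.786897759604386 46.538253068930615
[459.10818727 392.98513642  10.        ]
at [511.6 361.7 170.4] 151.5 F [-0.2 -0.6 -0.4] open 1.0 t 1.2
(459.0, 390.0, 60.0, 152.0) dp [ 1.492 -0.005  2.76 ] rotz -0.08 rows 3.0
(459.0, 390.0, 1.0, 152.0) dp [0.    0.    1.475] rotz -0.0 rows 1.4
```

Call:
{"fn": "play_rows", "kwargs": {"dp": [[0.75, 0.02, 0.7], [1.5, 0.04, 1.5], [1.52, 0.04, 2.4], [1.52, 0.04, 3.2], [1.52, 0.04, 3.7]], "rot": [[0, 0, 0], [0, 0, -0.1], [0, 0, -0.17], [0, 0, -0.17], [0, 0, -0.17]]}}

```text
clock: 1.62
eef_pos: [456.4, 392.3, 19.9]
tcp_rot: [-3.139, -0.001, 2.666]
contact_force: [-0.0, -0.4, 0.4]
opening: 1.004
grasp_force: 0.0
```

Call:
{"fn": "play_rows", "kwargs": {"dp": [[0, 0, 0.25], [0, 0, 0.5], [0, 0, 0.52], [0, 0, 0.52]], "rot": [[0, 0, 0], [0, 0, 0], [0, 0, 0], [0, 0, 0]]}}

```text
clock: 1.95
eef_pos: [459.7, 392.4, 2.3]
tcp_rot: [3.141, 0.0, 2.663]
contact_force: [0.2, -0.6, 0.5]
opening: 0.997
grasp_force: 0.0
```

Call:
{"fn": "play_rows", "kwargs": {"dp": [[0, 0, 0], [0, 0, 0], [0, 0, 0], [0, 0, 0], [0, 0, 0]], "rot": [[0, 0, 0], [0, 0, 0], [0, 0, 0], [0, 0, 0], [0, 0, 0]], "fingers": 0.4, "grip_force": 25}}

```text
clock: 2.37
eef_pos: [460.2, 392.1, 2.9]
tcp_rot: [3.14, 0.001, 2.662]
contact_force: [-0.9, -0.5, 6.8]
opening: 0.548
grasp_force: 25.0
```

Call:
{"fn": "play_rows", "kwargs": {"dp": [[0, 0, 0], [0, 0, 0], [0, 0, 0], [0, 0, 0], [0, 0, 0]], "rot": [[0, 0, 0], [0, 0, 0], [0, 0, 0], [0, 0, 0], [0, 0, 0]]}}

```text
clock: 2.78
eef_pos: [460.2, 392.1, 2.9]
tcp_rot: [3.14, 0.001, 2.662]
contact_force: [-0.6, -1.6, 5.7]
opening: 0.547
grasp_force: 25.0
```

Call:
{"fn": "play_rows", "kwargs": {"dp": [[0, 0, -0.3], [0, 0, -1], [0, 0, -2], [0, 0, -3], [0, 0, -3]], "rot": [[0, 0, 0], [0, 0, 0], [0, 0, 0], [0, 0, 0], [0, 0, 0]]}}

```text
clock: 3.2
eef_pos: [463.2, 394.7, 130.3]
tcp_rot: [3.131, 0.004, 2.662]
contact_force: [2.3, 1.3, 0.6]
opening: 0.553
grasp_force: 26.4
```

```bash
python3 mv.py 520,192,123,120 597,-9,123,88
python3 - <<'E'
from h import *
from h import telemetry
s=telemetry.sense(); print(s['opening'],s['grasp_force'])
E
```

```text
at [463.2 394.7 130.3] 152.5 F [2.3 1.3 0.6] open 0.55 t 3.2
(520.0, 192.0, 123.0, 120.0) dp [-3.599 -3.84   0.183] rotz 5.42 rows 5.1
(597.0, -9.0, 123.0, 88.0) dp [-5.314 -0.845  0.   ] rotz 5.33 rows 5.2
0.5527241151635157 26.356789469718933
```

Call:
{"fn": "play_rows", "kwargs": {"dp": [[-0.7, -0.7, 0], [-1.4, -1.4, 0], [-2.1, -2.2, 0], [-2.9, -2.9, 0], [-3.6, -3.6, 0]], "rot": [[0, 0, 1.1], [0, 0, 2.2], [0, 0, 3.2], [0, 0, 4.3], [0, 0, 5.4]]}}

```text
clock: 3.62
eef_pos: [521.5, 195.9, 122.8]
tcp_rot: [3.14, 0.0, 2.092]
contact_force: [0.6, 0.3, 0.5]
opening: 0.546
grasp_force: 26.3
```

Call:
{"fn": "play_rows", "kwargs": {"dp": [[-1, -0.2, 0], [-2, -0.35, 0], [-3, -0.5, 0], [-4, -0.7, 0], [-5, -0.85, 0]], "rot": [[0, 0, 1.1], [0, 0, 2.2], [0, 0, 3.2], [0, 0, 4.3], [0, 0, 5.35]]}}

```text
clock: 4.03
eef_pos: [592.2, 5.3, 122.7]
tcp_rot: [3.141, -0.0, 1.531]
contact_force: [0.4, 0.5, -0.7]
opening: 0.551
grasp_force: 26.3
```

Call:
{"fn": "play_rows", "kwargs": {"dp": [[0, 0, 0], [0, 0, 0], [0, 0, 0]], "rot": [[0, 0, 0], [0, 0, 0], [0, 0, 0]]}}

```text
clock: 4.28
eef_pos: [591.7, 7.3, 122.1]
tcp_rot: [3.141, -0.0, 1.536]
contact_force: [0.4, 0.0, 0.0]
opening: 0.552
grasp_force: 26.4
```

```bash
python3 mv.py 597,-9,8,88; python3 -c "
from h import *
grab('wrist','w2')"
```

```text
at [591.7   7.3 122.1] 88.0 F [0.4 0.  0. ] open 0.55 t 4.3
(597.0, -9.0, 8.0, 88.0) dp [-0.404  0.146  2.853] rotz 0.0 rows 2.8
```

View pics/w2.png

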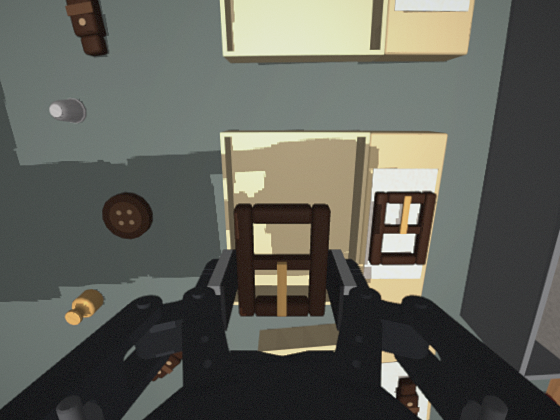

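The buckle is held level at (282,260) between the fingers. The bay of the buckle box runs between columns 231 and 358, with the buckle sample at (403,228).

Run:
```python
from h import *
print(px2w('w2',[(225,133),(223,200),(447,133),(370,133),(233,190),(358,190)],[32]*6).round(1))
print(px2w('w2',[(193+30,57),(473,53)],[32]*2).round(1))
```

```text
[[550.2  72.   32. ]
 [543.7  18.1  32. ]
 [723.3  66.5  32. ]
 [662.7  68.2  32. ]
 [552.7  26.3  32. ]
 [655.2  22.8  32. ]]
[[553.5 125.7  32. ]
 [735.7 123.4  32. ]]
```

Call:
{"fn": "play_rows", "kwargs": {"dp": [[-0.2, 0.07, 0.6], [-0.4, 0.14, 1.2], [-0.4, 0.14, 1.8], [-0.4, 0.14, 2], [-0.4, 0.14, 2]], "rot": [[0, 0, 0], [0, 0, 0], [0, 0, 0], [0, 0, 0], [0, 0, 0]]}}

```text
clock: 4.75
eef_pos: [594.9, -7.4, 39.8]
tcp_rot: [-3.137, -0.0, 1.538]
contact_force: [-0.4, 0.1, 0.0]
opening: 0.548
grasp_force: 26.3
```

Call:
{"fn": "play_rows", "kwargs": {"dp": [[0, 0.05, 0.3], [0, 0.07, 0.6], [0, 0.07, 0.75], [0, 0.07, 0.78], [0, 0.07, 0.78]], "rot": [[0, 0, 0], [0, 0, 0], [0, 0, 0], [0, 0, 0], [0, 0, 0]]}}

```text
clock: 5.17
eef_pos: [599.5, -8.7, 10.1]
tcp_rot: [-3.141, -0.0, 1.537]
contact_force: [-0.2, -0.7, -1.0]
opening: 0.552
grasp_force: 26.3
```

Call:
{"fn": "play_rows", "kwargs": {"dp": [[0, 0, 0], [0, 0, 0], [0, 0, 0], [0, 0, 0]], "rot": [[0, 0, 0], [0, 0, 0], [0, 0, 0], [0, 0, 0]], "fingers": 0.72}}

```text
clock: 5.5
eef_pos: [600.1, -8.8, 11.0]
tcp_rot: [3.141, -0.0, 1.536]
contact_force: [1.0, -0.3, 0.0]
opening: 0.72
grasp_force: 0.0
```

Call:
{"fn": "play_rows", "kwargs": {"dp": [[0, 0, -0.3], [0, 0, -1], [0, 0, -2], [0, 0, -2.5], [0, 0, -2.5]], "rot": [[0, 0, 0], [0, 0, 0], [0, 0, 0], [0, 0, 0], [0, 0, 0]]}}

```text
clock: 5.92
eef_pos: [603.1, -8.9, 116.5]
tcp_rot: [3.133, -0.0, 1.536]
contact_force: [1.1, -1.0, 0.4]
opening: 0.719
grasp_force: 0.0
```

Call:
{"fn": "play_rows", "kwargs": {"dp": [[0, 0, 0], [0, 0, 0]], "rot": [[0, 0, 0], [0, 0, 0]], "fingers": 1}}

```text
clock: 6.08
eef_pos: [599.3, -8.8, 110.5]
tcp_rot: [-3.141, 0.0, 1.536]
contact_force: [-0.1, 0.2, -0.3]
opening: 0.973
grasp_force: 0.0
```

```bash
python3 mv.py 447,-1,90,90 447,-1,3.5,90
```

```text
at [599.3  -8.8 110.5] 88.0 F [-0.1  0.2 -0.3] open 0.97 t 6.1
(447.0, -1.0, 90.0, 90.0) dp [ 0.064 -3.812  0.512] rotz -0.33 rows 3.7
(447.0, -1.0, 3.5, 90.0) dp [0.    0.    2.162] rotz -0.0 rows 2.1
```

Call:
{"fn": "play_rows", "kwargs": {"dp": [[0, -0.9, 0.1], [0, -1.8, 0.2], [0, -2.7, 0.4], [0.06, -3.6, 0.5], [0.06, -3.81, 0.51]], "rot": [[0, 0, 0], [0, 0, -0.1], [0, 0, -0.2], [0, 0, -0.33], [0, 0, -0.33]]}}

```text
clock: 6.5
eef_pos: [439.0, -0.9, 87.4]
tcp_rot: [-3.131, -0.0, 1.572]
contact_force: [-1.0, -0.4, -0.5]
opening: 0.999
grasp_force: 0.0
```

Call:
{"fn": "play_rows", "kwargs": {"dp": [[0, 0, 0.5], [0, 0, 1.2], [0, 0, 1.8], [0, 0, 2.15], [0, 0, 2.15]], "rot": [[0, 0, 0], [0, 0, 0], [0, 0, 0], [0, 0, 0], [0, 0, 0]]}}

```text
clock: 6.92
eef_pos: [444.8, -1.2, 1.0]
tcp_rot: [-3.135, -0.0, 1.571]
contact_force: [-0.4, 0.5, 0.1]
opening: 0.999
grasp_force: 0.0
```

Call:
{"fn": "play_rows", "kwargs": {"dp": [[0, 0, 0], [0, 0, 0], [0, 0, 0], [0, 0, 0], [0, 0, 0]], "rot": [[0, 0, 0], [0, 0, 0], [0, 0, 0], [0, 0, 0], [0, 0, 0]], "fingers": 0.35}}

```text
clock: 7.33
eef_pos: [448.3, -1.2, 5.2]
tcp_rot: [3.14, 0.0, 1.571]
contact_force: [-1.3, 0.0, 5.4]
opening: 0.49
grasp_force: 24.5
```

Call:
{"fn": "play_rows", "kwargs": {"dp": [[0, 0, 0], [0, 0, 0], [0, 0, 0]], "rot": [[0, 0, 0], [0, 0, 0], [0, 0, 0]]}}

```text
clock: 7.58
eef_pos: [448.3, -1.2, 5.2]
tcp_rot: [3.14, 0.0, 1.571]
contact_force: [-0.0, -0.6, 5.8]
opening: 0.494
grasp_force: 24.5
```

Call:
{"fn": "play_rows", "kwargs": {"dp": [[0, 0, -0.3], [0, 0, -1], [0, 0, -2], [0, 0, -3], [0, 0, -3]], "rot": [[0, 0, 0], [0, 0, 0], [0, 0, 0], [0, 0, 0], [0, 0, 0]]}}

```text
clock: 8.0
eef_pos: [451.8, -1.2, 131.2]
tcp_rot: [3.13, 0.0, 1.571]
contact_force: [2.3, -0.3, 0.6]
opening: 0.491
grasp_force: 25.5
```

Call:
{"fn": "play_rows", "kwargs": {"dp": [[0, 0, 0], [0, 0, 0]], "rot": [[0, 0, 0], [0, 0, 0]]}}

```text
clock: 8.17
eef_pos: [447.6, -1.1, 124.7]
tcp_rot: [3.14, -0.0, 1.571]
contact_force: [-0.7, 1.1, 0.1]
opening: 0.493
grasp_force: 25.5
```

```bash
python3 mv.py 611,163,124,88 611,163,9,88; python3 -c "
from h import *
grab('wrist','w3')"
```

```text
at [447.6  -1.1 124.7] 90.0 F [-0.7  1.1  0.1] open 0.49 t 8.2
(611.0, 163.0, 124.0, 88.0) dp [4.103 4.086 0.016] rotz 0.34 rows 5.6
(611.0, 163.0, 9.0, 88.0) dp [0.    0.    2.875] rotz -0.0 rows 2.8
```

View pics/w3.png

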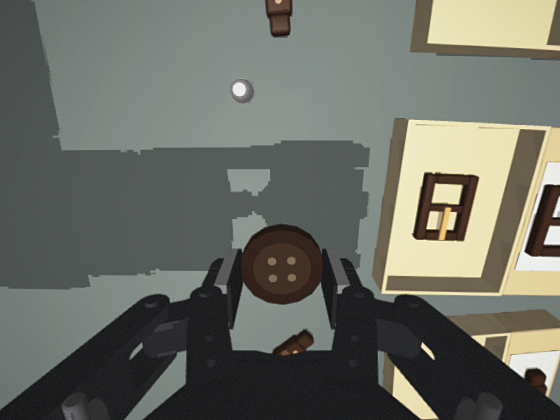

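The round button is held at (282,264), and the buckle lies flat in its bay at (447,207). Next I carry the button to the round box.

Call:
{"fn": "play_rows", "kwargs": {"dp": [[0.5, 0.5, 0], [1.1, 1.1, 0], [1.7, 1.7, 0], [2.2, 2.2, 0], [2.5, 2.5, 0]], "rot": [[0, 0, 0], [0, 0, 0], [0, 0, 0], [0, 0, 0], [0, 0, 0]]}}

```text
clock: 8.63
eef_pos: [548.6, 100.8, 122.4]
tcp_rot: [-3.14, -0.0, 1.572]
contact_force: [0.4, -0.1, -0.1]
opening: 0.491
grasp_force: 25.5
```

Call:
{"fn": "play_rows", "kwargs": {"dp": [[0.5, 0.5, 0], [1.1, 1.1, 0], [1.6, 1.58, 0], [1.6, 1.58, 0], [1.6, 1.58, 0]], "rot": [[0, 0, 0.1], [0, 0, 0.2], [0, 0, 0.34], [0, 0, 0.34], [0, 0, 0.34]]}}

```text
clock: 9.05
eef_pos: [610.1, 163.5, 121.8]
tcp_rot: [-3.139, 0.001, 1.537]
contact_force: [-0.5, -0.3, -0.1]
opening: 0.494
grasp_force: 25.6
```

Call:
{"fn": "play_rows", "kwargs": {"dp": [[0, 0, 0.6], [0, 0, 1.2], [0, 0, 1.6], [0, 0, 2], [0, 0, 2]], "rot": [[0, 0, 0], [0, 0, 0], [0, 0, 0], [0, 0, 0], [0, 0, 0]]}}

```text
clock: 9.47
eef_pos: [606.6, 161.0, 39.9]
tcp_rot: [-3.134, 0.002, 1.535]
contact_force: [-0.3, -0.8, -0.4]
opening: 0.49
grasp_force: 25.6
```

```bash
python3 mv.py 611,163,10,88; python3 -c "
from h import *
grab('wrist','w4')"
```

```text
at [606.6 161.   39.9] 88.0 F [-0.3 -0.8 -0.4] open 0.49 t 9.5
(611.0, 163.0, 10.0, 88.0) dp [0.053 0.107 0.747] rotz -0.01 rows 0.7
```

View pics/w4.png

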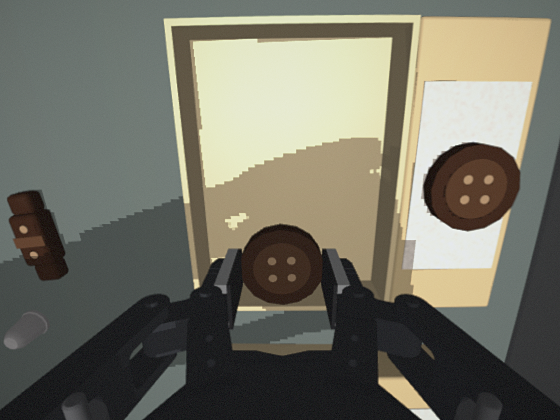

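The button hangs over the round bay (button at (282,264); bay floor columns about 195-392; round sample at (472,186)).

Call:
{"fn": "play_rows", "kwargs": {"dp": [[0, 0.02, 0.3], [0, 0.02, 0.6], [0, 0.02, 0.78], [0, 0.02, 0.78], [0, 0.02, 0.78]], "rot": [[0, 0, 0], [0, 0, 0], [0, 0, 0], [0, 0, 0], [0, 0, 0]]}}

```text
clock: 9.93
eef_pos: [611.1, 162.7, 12.4]
tcp_rot: [-3.141, 0.0, 1.536]
contact_force: [0.1, 0.5, -0.5]
opening: 0.494
grasp_force: 25.6
```

Call:
{"fn": "play_rows", "kwargs": {"dp": [[0, 0, 0], [0, 0, 0], [0, 0, 0], [0, 0, 0]], "rot": [[0, 0, 0], [0, 0, 0], [0, 0, 0], [0, 0, 0]], "fingers": 0.68}}

```text
clock: 10.27
eef_pos: [611.8, 163.0, 13.3]
tcp_rot: [3.141, -0.0, 1.535]
contact_force: [-0.1, 0.6, 0.9]
opening: 0.679
grasp_force: 0.0
```

Call:
{"fn": "play_rows", "kwargs": {"dp": [[0, 0, -0.3], [0, 0, -1], [0, 0, -2], [0, 0, -2.5], [0, 0, -2.5]], "rot": [[0, 0, 0], [0, 0, 0], [0, 0, 0], [0, 0, 0], [0, 0, 0]]}}

```text
clock: 10.68
eef_pos: [614.8, 163.7, 119.3]
tcp_rot: [3.133, -0.003, 1.535]
contact_force: [0.8, -0.3, 0.4]
opening: 0.679
grasp_force: 0.0
```

Call:
{"fn": "play_rows", "kwargs": {"dp": [[0, 0, 0], [0, 0, 0]], "rot": [[0, 0, 0], [0, 0, 0]]}}

```text
clock: 10.85
eef_pos: [611.0, 162.8, 112.8]
tcp_rot: [-3.141, 0.0, 1.535]
contact_force: [0.6, -0.1, -0.4]
opening: 0.677
grasp_force: 0.0
```

```bash
python3 mv.py 444.5,166,90,90 444.5,166,5,90
python3 - <<'E'
from h import *
print(px2w('w4',[(26,200),(48,270),(38,233)],[15]*3).round(1))
E
```

```text
at [611.  162.8 112.8] 88.0 F [ 0.6 -0.1 -0.4] open 0.68 t 10.8
(444.5, 166.0, 90.0, 90.0) dp [-0.066 -4.163  0.571] rotz -0.34 rows 4.0
(444.5, 166.0, 5.0, 90.0) dp [0.    0.    2.125] rotz -0.0 rows 2.0
[[450.6 194.6  15. ]
 [450.8 146.1  15. ]
 [451.8 172.7  15. ]]
```

Call:
{"fn": "play_rows", "kwargs": {"dp": [[0, -0.9, 0.1], [0, -1.8, 0.2], [0, -2.7, 0.4], [-0.03, -3.6, 0.5], [-0.03, -4.13, 0.57]], "rot": [[0, 0, 0], [0, 0, -0.1], [0, 0, -0.2], [0, 0, -0.34], [0, 0, -0.34]]}}

```text
clock: 11.27
eef_pos: [440.7, 166.2, 87.9]
tcp_rot: [-3.135, 0.002, 1.572]
contact_force: [0.4, -0.1, -0.3]
opening: 0.681
grasp_force: 0.0
```

Call:
{"fn": "play_rows", "kwargs": {"dp": [[0, 0, 0.3], [0, 0, 0.9], [0, 0, 1.5], [0, 0, 1.5]], "rot": [[0, 0, 0], [0, 0, 0], [0, 0, 0], [0, 0, 0]]}}

```text
clock: 11.6
eef_pos: [442.8, 166.3, 26.1]
tcp_rot: [-3.134, 0.003, 1.571]
contact_force: [-0.6, -1.0, -0.4]
opening: 0.682
grasp_force: 0.0
```

Call:
{"fn": "play_rows", "kwargs": {"dp": [[0, 0, 0.4], [0, 0, 0.6], [0, 0, 0.6], [0, 0, 0.6]], "rot": [[0, 0, 0], [0, 0, 0], [0, 0, 0], [0, 0, 0]]}}

```text
clock: 11.93
eef_pos: [446.0, 167.3, 6.1]
tcp_rot: [-3.14, 0.001, 1.571]
contact_force: [-0.1, -0.6, 0.4]
opening: 0.681
grasp_force: 0.0
```

Call:
{"fn": "play_rows", "kwargs": {"dp": [[0, 0, 0], [0, 0, 0], [0, 0, 0], [0, 0, 0], [0, 0, 0]], "rot": [[0, 0, 0], [0, 0, 0], [0, 0, 0], [0, 0, 0], [0, 0, 0]], "fingers": 0.1}}

```text
clock: 12.35
eef_pos: [446.8, 167.6, 6.9]
tcp_rot: [3.141, -0.0, 1.571]
contact_force: [-0.3, -0.8, 5.7]
opening: 0.224
grasp_force: 26.3
```

Call:
{"fn": "play_rows", "kwargs": {"dp": [[0, 0, 0], [0, 0, 0], [0, 0, 0]], "rot": [[0, 0, 0], [0, 0, 0], [0, 0, 0]]}}

```text
clock: 12.6
eef_pos: [446.8, 167.6, 6.9]
tcp_rot: [3.141, -0.0, 1.571]
contact_force: [-1.1, -1.0, 5.9]
opening: 0.228
grasp_force: 26.3
```

Call:
{"fn": "play_rows", "kwargs": {"dp": [[0, 0, -0.3], [0, 0, -1], [0, 0, -2], [0, 0, -3], [0, 0, -3]], "rot": [[0, 0, 0], [0, 0, 0], [0, 0, 0], [0, 0, 0], [0, 0, 0]]}}

```text
clock: 13.02
eef_pos: [450.2, 168.9, 132.9]
tcp_rot: [3.132, -0.004, 1.571]
contact_force: [1.4, 1.2, 0.7]
opening: 0.224
grasp_force: 25.7
```

Call:
{"fn": "play_rows", "kwargs": {"dp": [[0, 0, 0], [0, 0, 0]], "rot": [[0, 0, 0], [0, 0, 0]]}}

```text
clock: 13.18
eef_pos: [446.2, 167.4, 126.3]
tcp_rot: [3.141, -0.0, 1.571]
contact_force: [0.2, -0.9, -0.7]
opening: 0.222
grasp_force: 25.7
```

```bash
python3 mv.py 560,-20,124,93.8 620,-178,124,93.8 620,-178,10,93.8
```

```text
at [446.2 167.4 126.3] 90.0 F [ 0.2 -0.9 -0.7] open 0.22 t 13.2
(560.0, -20.0, 124.0, 93.8) dp [-4.687  2.844  0.058] rotz -0.63 rows 5.3
(620.0, -178.0, 124.0, 93.8) dp [-4.041  1.235  0.   ] rotz -0.0 rows 4.1
(620.0, -178.0, 10.0, 93.8) dp [0.   0.   2.85] rotz -0.0 rows 2.7
```

Call:
{"fn": "play_rows", "kwargs": {"dp": [[-0.85, 0.5, 0], [-1.7, 1, 0], [-2.5, 1.5, 0], [-3.3, 2, 0], [-4.1, 2.5, 0]], "rot": [[0, 0, -0.1], [0, 0, -0.2], [0, 0, -0.4], [0, 0, -0.6], [0, 0, -0.63]]}}

```text
clock: 13.6
eef_pos: [545.7, 1.9, 124.2]
tcp_rot: [-3.138, -0.0, 1.639]
contact_force: [0.8, 0.8, 0.5]
opening: 0.224
grasp_force: 25.6
```

Call:
{"fn": "play_rows", "kwargs": {"dp": [[-0.9, 0.3, 0], [-1.8, 0.65, 0], [-2.7, 0.95, 0], [-3.6, 1.25, 0], [-4.5, 1.55, 0]], "rot": [[0, 0, 0], [0, 0, 0], [0, 0, 0], [0, 0, 0], [0, 0, 0]]}}

```text
clock: 14.02
eef_pos: [619.3, -173.6, 123.7]
tcp_rot: [-3.138, -0.001, 1.637]
contact_force: [0.2, 0.1, -0.8]
opening: 0.227
grasp_force: 25.6
```

Call:
{"fn": "play_rows", "kwargs": {"dp": [[0, 0, 0], [0, 0, 0]], "rot": [[0, 0, 0], [0, 0, 0]]}}

```text
clock: 14.18
eef_pos: [619.3, -173.6, 123.7]
tcp_rot: [-3.139, -0.001, 1.634]
contact_force: [-0.0, -0.1, 0.2]
opening: 0.223
grasp_force: 25.6
```

```bash
python3 mv.py 620,-178,11,93.8; python3 -c "
from h import *
grab('wrist','w5')"
```

```text
at [ 619.3 -173.6  123.7] 93.6 F [-0.  -0.1  0.2] open 0.22 t 14.2
(620.0, -178.0, 11.0, 93.8) dp [-0.112  0.01   2.817] rotz -0.03 rows 2.7
```

View pics/w5.png

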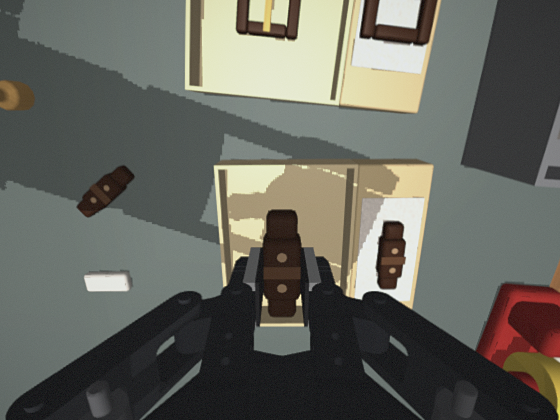

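The toggle is held at (282,262) over the toggle bay, whose toggle sample is at (391,256). The second toggle lies at (106,190).

Run:
```python
from h import *
print(px2w('w5',[(217,167),(433,163),(230,260),(347,220)],[32]*4).round(1))
p=px2w('w5',[(84,211),(128,171),(106,190)],[12]*3);print(p.round(1)); e=p[1]-p[0]; print(np.linalg.norm(e),np.degrees(np.arctan2(e[1],e[0])))
```

```text
[[ 564.9 -140.6   32. ]
 [ 738.8 -126.    32. ]
 [ 576.3 -223.5   32. ]
 [ 675.5 -179.1   32. ]]
[[ 436.5 -193.1   12. ]
 [ 481.6 -152.7   12. ]
 [ 459.8 -171.5   12. ]]
60.522816974708505 41.801443721161704
```

Call:
{"fn": "play_rows", "kwargs": {"dp": [[-0.05, 0.01, 0.6], [-0.11, 0.01, 1.2], [-0.11, 0.01, 1.8], [-0.11, 0.01, 2], [-0.11, 0.01, 2]], "rot": [[0, 0, 0], [0, 0, 0], [0, 0, 0], [0, 0, 0], [0, 0, 0]]}}

```text
clock: 14.65
eef_pos: [618.3, -174.4, 43.2]
tcp_rot: [-3.136, -0.002, 1.638]
contact_force: [0.3, -0.1, 0.4]
opening: 0.22
grasp_force: 25.6
```

Call:
{"fn": "play_rows", "kwargs": {"dp": [[-0.08, 0, 0.3], [-0.08, 0, 0.6], [-0.08, 0, 0.78], [-0.08, 0, 0.8], [-0.08, 0, 0.8]], "rot": [[0, 0, 0], [0, 0, 0], [0, 0, 0], [0, 0, 0], [0, 0, 0]]}}

```text
clock: 15.07
eef_pos: [620.8, -179.4, 13.7]
tcp_rot: [-3.141, -0.0, 1.637]
contact_force: [-0.3, 0.3, -0.9]
opening: 0.225
grasp_force: 25.6
```

Call:
{"fn": "play_rows", "kwargs": {"dp": [[0, 0, 0], [0, 0, 0], [0, 0, 0], [0, 0, 0]], "rot": [[0, 0, 0], [0, 0, 0], [0, 0, 0], [0, 0, 0]], "fingers": 0.5}}

```text
clock: 15.4
eef_pos: [621.4, -179.6, 14.6]
tcp_rot: [3.141, 0.0, 1.637]
contact_force: [0.4, 0.6, -0.0]
opening: 0.499
grasp_force: 0.0
```

Call:
{"fn": "play_rows", "kwargs": {"dp": [[0, 0, -0.3], [0, 0, -1], [0, 0, -2], [0, 0, -2.5], [0, 0, -2.5]], "rot": [[0, 0, 0], [0, 0, 0], [0, 0, 0], [0, 0, 0], [0, 0, 0]]}}

```text
clock: 15.82
eef_pos: [624.4, -180.5, 120.6]
tcp_rot: [3.133, 0.003, 1.637]
contact_force: [-0.0, -1.6, 0.2]
opening: 0.501
grasp_force: 0.0
```

Call:
{"fn": "play_rows", "kwargs": {"dp": [[0, 0, 0], [0, 0, 0]], "rot": [[0, 0, 0], [0, 0, 0]], "fingers": 0.75}}

```text
clock: 15.98
eef_pos: [620.7, -179.4, 114.2]
tcp_rot: [-3.141, -0.0, 1.637]
contact_force: [0.9, -0.3, -0.5]
opening: 0.747
grasp_force: 0.0
```

```bash
python3 mv.py 457.5,-173.5,90,42 457.5,-173.5,6,42; python3 mv.py 457.5,-173.5,90,132
```

```text
at [ 620.7 -179.4  114.2] 93.8 F [ 0.9 -0.3 -0.5] open 0.75 t 16.0
(457.5, -173.5, 90.0, 42.0) dp [ 0.418 -4.06   0.606] rotz 8.63 rows 7.2
(457.5, -173.5, 6.0, 42.0) dp [0.  0.  2.1] rotz -0.0 rows 2.0
at [ 620.7 -179.4  114.2] 93.8 F [ 0.9 -0.3 -0.5] open 0.75 t 16.0
(457.5, -173.5, 90.0, 132.0) dp [ 0.418 -4.06   0.606] rotz -6.37 rows 5.3
```

Call:
{"fn": "play_rows", "kwargs": {"dp": [[0.1, -0.9, 0.1], [0.2, -1.8, 0.25], [0.3, -2.7, 0.4], [0.4, -3.6, 0.55], [0.42, -4.06, 0.6]], "rot": [[0, 0, 1.1], [0, 0, 2.2], [0, 0, 3.3], [0, 0, 4.4], [0, 0, 5.5]]}}

```text
clock: 16.4
eef_pos: [451.6, -171.8, 87.7]
tcp_rot: [-3.134, 0.001, 1.055]
contact_force: [-0.2, -0.0, 0.1]
opening: 0.748
grasp_force: 0.0
```

Call:
{"fn": "play_rows", "kwargs": {"dp": [[0, 0, 0], [0, 0, 0], [0, 0, 0], [0, 0, 0], [0, 0, 0]], "rot": [[0, 0, 1.1], [0, 0, 2.2], [0, 0, 3.1], [0, 0, 3.1], [0, 0, 3.1]]}}

```text
clock: 16.82
eef_pos: [457.2, -173.3, 89.3]
tcp_rot: [-3.14, 0.001, 0.739]
contact_force: [-0.1, 0.4, -0.6]
opening: 0.75
grasp_force: 0.0
```

```bash
python3 mv.py 457.5,-173.5,6,42; python3 -c "
from h import *
grab('wrist','w6')"
```

```text
at [ 457.2 -173.3   89.3] 42.4 F [-0.1  0.4 -0.6] open 0.75 t 16.8
(457.5, -173.5, 6.0, 42.0) dp [2.000e-03 1.000e-02 2.082e+00] rotz 0.06 rows 2.0
```

View pics/w6.png

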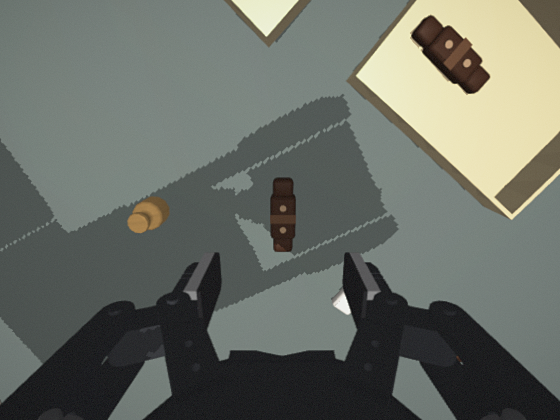

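The toggle lies squarely along the tool at (283,214), and the first toggle lies flat in its bay at (452,54).

Run:
```python
from h import *
print(px2w('w6',[(283,214),(283,178),(283,252)],[13]*3).round(1), w2px('w6',[[457.5,-173.5,13]]))
```

```text
[[ 458.5 -172.7   13. ]
 [ 479.9 -153.2   13. ]
 [ 434.1 -195.1   13. ]] [[282.83192472 215.53799249]]
```

Call:
{"fn": "play_rows", "kwargs": {"dp": [[0, 0.01, 0.3], [0, 0.01, 0.9], [0, 0.01, 1.5], [0, 0.01, 1.5]], "rot": [[0, 0, 0], [0, 0, 0], [0, 0, 0], [0, 0, 0]]}}

```text
clock: 17.2
eef_pos: [455.6, -172.8, 26.7]
tcp_rot: [-3.136, 0.003, 0.739]
contact_force: [-1.0, -0.5, -0.5]
opening: 0.748
grasp_force: 0.0
```

Call:
{"fn": "play_rows", "kwargs": {"dp": [[0, 0, 0.4], [0, 0, 0.58], [0, 0, 0.58], [0, 0, 0.58]], "rot": [[0, 0, 0], [0, 0, 0], [0, 0, 0], [0, 0, 0]]}}

```text
clock: 17.53
eef_pos: [458.1, -173.8, 7.2]
tcp_rot: [-3.141, 0.0, 0.737]
contact_force: [0.6, 0.3, -0.3]
opening: 0.749
grasp_force: 0.0
```

Call:
{"fn": "play_rows", "kwargs": {"dp": [[0, 0, 0], [0, 0, 0], [0, 0, 0], [0, 0, 0], [0, 0, 0]], "rot": [[0, 0, 0], [0, 0, 0], [0, 0, 0], [0, 0, 0], [0, 0, 0]], "fingers": 0.1}}

```text
clock: 17.95
eef_pos: [458.5, -173.9, 7.6]
tcp_rot: [3.141, -0.0, 0.737]
contact_force: [-1.4, 1.4, 6.3]
opening: 0.221
grasp_force: 26.8
```

Call:
{"fn": "play_rows", "kwargs": {"dp": [[0, 0, 0], [0, 0, 0], [0, 0, 0]], "rot": [[0, 0, 0], [0, 0, 0], [0, 0, 0]]}}

```text
clock: 18.2
eef_pos: [458.5, -173.9, 7.6]
tcp_rot: [3.141, -0.0, 0.737]
contact_force: [-0.6, 0.6, 6.8]
opening: 0.229
grasp_force: 26.8
```

Call:
{"fn": "play_rows", "kwargs": {"dp": [[0, 0, -0.3], [0, 0, -1], [0, 0, -2], [0, 0, -3], [0, 0, -3]], "rot": [[0, 0, 0], [0, 0, 0], [0, 0, 0], [0, 0, 0], [0, 0, 0]]}}

```text
clock: 18.62
eef_pos: [462.0, -175.3, 133.7]
tcp_rot: [3.132, -0.005, 0.737]
contact_force: [2.1, -1.2, 0.0]
opening: 0.227
grasp_force: 26.1
```

Call:
{"fn": "play_rows", "kwargs": {"dp": [[0, 0, 0], [0, 0, 0]], "rot": [[0, 0, 0], [0, 0, 0]]}}

```text
clock: 18.78
eef_pos: [458.0, -173.7, 127.0]
tcp_rot: [3.141, -0.0, 0.737]
contact_force: [-0.5, -0.1, -0.7]
opening: 0.223
grasp_force: 26.1
```

```bash
python3 mv.py 560,-218,124,70 625,-251,124,93.8
```

```text
at [ 458.  -173.7  127. ] 42.2 F [-0.5 -0.1 -0.7] open 0.22 t 18.8
(560.0, -218.0, 124.0, 70.0) dp [1.146 2.533 0.075] rotz -4.63 rows 3.9Traceback (most recent call last):
  File "mv.py", line 10, in <module>
    plan(*[tuple(map(float,a.split(','))) for a in sys.argv[1:]])
    ~~~~^^^^^^^^^^^^^^^^^^^^^^^^^^^^^^^^^^^^^^^^^^^^^^^^^^^^^^^^^
  File "mv.py", line 9, in plan
    print(w,'dp',(d/40).round(3),'rotz',round(da/6,2),'rows',max(np.linalg.norm(d)/41.7,abs(da)/7.16).round(1)); p=q;y=w[3]
                                                             ^^^^^^^^^^^^^^^^^^^^^^^^^^^^^^^^^^^^^^^^^^^^^^
AttributeError: 'float' object has no attribute 'round'
```

Call:
{"fn": "play_rows", "kwargs": {"dp": [[0.25, 0.5, 0], [0.5, 1, 0], [0.7, 1.5, 0], [0.9, 2, 0], [1.15, 2.53, 0]], "rot": [[0, 0, -0.9], [0, 0, -1.8], [0, 0, -2.7], [0, 0, -3.6], [0, 0, -4.63]]}}

```text
clock: 19.2
eef_pos: [559.6, -217.8, 124.6]
tcp_rot: [-3.138, -0.0, 1.226]
contact_force: [0.4, 0.6, -0.1]
opening: 0.224
grasp_force: 26.1
```

Call:
{"fn": "play_rows", "kwargs": {"dp": [[0, 0, 0]], "rot": [[0, 0, 0]]}}

```text
clock: 19.28
eef_pos: [563.0, -219.1, 125.1]
tcp_rot: [3.141, 0.0, 1.227]
contact_force: [-0.3, -0.9, 0.8]
opening: 0.224
grasp_force: 26.1
```

```bash
sed -i 's/max(\(.*\)).round(1)/round(float(max(\1)),1)/' mv.py; python3 mv.py 624.5,-251,124,93.8
```

```text
at [ 563.  -219.1  125.1] 70.3 F [-0.3 -0.9  0.8] open 0.22 t 19.3
(624.5, -251.0, 124.0, 93.8) dp [-0.232  1.717  0.029] rotz -3.91 rows 3.3
```

Call:
{"fn": "play_rows", "kwargs": {"dp": [[-0.05, 0.45, 0], [-0.1, 0.9, 0], [-0.2, 1.4, 0], [-0.25, 1.73, 0], [-0.25, 1.73, 0]], "rot": [[0, 0, -1], [0, 0, -2], [0, 0, -3], [0, 0, -3.95], [0, 0, -3.95]]}}

```text
clock: 19.7
eef_pos: [622.5, -251.6, 124.9]
tcp_rot: [-3.14, -0.0, 1.638]
contact_force: [-0.5, 0.4, -0.2]
opening: 0.228
grasp_force: 26.1
```

Call:
{"fn": "play_rows", "kwargs": {"dp": [[0, 0, 0], [0, 0, 0]], "rot": [[0, 0, 0], [0, 0, 0]]}}

```text
clock: 19.87
eef_pos: [620.0, -250.2, 125.4]
tcp_rot: [-3.139, -0.001, 1.631]
contact_force: [0.6, 0.4, -0.7]
opening: 0.224
grasp_force: 26.1
```

```bash
python3 mv.py 624.5,-251,40,93.8; python3 -c "
from h import *
grab('wrist','w7')"
```

```text
at [ 620.  -250.2  125.4] 93.5 F [ 0.6  0.4 -0.7] open 0.22 t 19.9
(624.5, -251.0, 40.0, 93.8) dp [-0.027  0.11   2.135] rotz -0.06 rows 2.1
```

View pics/w7.png

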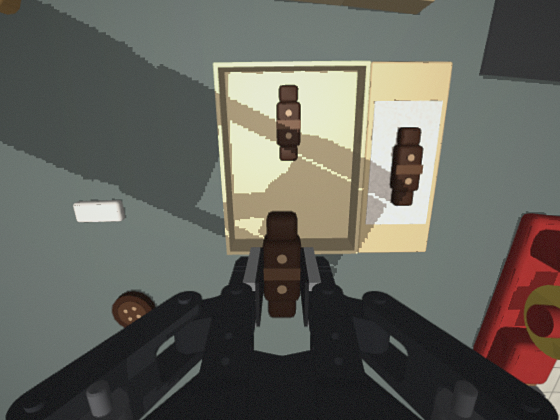

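The first toggle lies flat at (288,123) in the bay, the near side wall runs along row 250, and the second toggle is held at (282,262).

Run:
```python
from h import *
print(px2w('w7',[(215,64),(228,253),(428,252),(452,63)],[32]*4).round(1)); print(px2w('w7',[(288,85),(288,160)],[16]*2).round(1))
print(px2w('w7',[(282,212),(282,317)],[134]*2).round(1)); print(px2w('w7',[(134,311)],[12]).round(1))
```

```text
[[ 564.  -140.4   32. ]
 [ 574.8 -294.1   32. ]
 [ 753.3 -282.4   32. ]
 [ 739.6 -128.2   32. ]]
[[ 619.1 -150.4   16. ]
 [ 623.1 -210.6   16. ]]
[[ 618.4 -218.2  134. ]
 [ 622.1 -278.9  134. ]]
[[ 472.9 -378.1   12. ]]
```

Call:
{"fn": "play_rows", "kwargs": {"dp": [[0, 0.05, 0.6], [-0.03, 0.11, 1.2], [-0.03, 0.11, 1.8], [-0.03, 0.11, 2], [-0.03, 0.11, 2]], "rot": [[0, 0, 0], [0, 0, 0], [0, 0, 0], [0, 0, 0], [0, 0, 0]]}}

```text
clock: 20.33
eef_pos: [623.9, -250.8, 44.5]
tcp_rot: [-3.137, -0.002, 1.634]
contact_force: [-0.5, -0.0, 0.9]
opening: 0.224
grasp_force: 26.1
```

Call:
{"fn": "play_rows", "kwargs": {"dp": [[0, 0, 0]], "rot": [[0, 0, 0]]}}

```text
clock: 20.42
eef_pos: [625.9, -251.6, 47.2]
tcp_rot: [-3.141, -0.0, 1.634]
contact_force: [-0.3, -0.3, 0.1]
opening: 0.226
grasp_force: 26.1
```

Call:
{"fn": "play_rows", "kwargs": {"dp": [[0, 0, 0.3], [0, 0, 0.6], [0, 0, 0.83], [0, 0, 0.83], [0, 0, 0.83]], "rot": [[0, 0, 0], [0, 0, 0], [0, 0, 0], [0, 0, 0], [0, 0, 0]]}}

```text
clock: 20.83
eef_pos: [625.8, -251.7, 12.9]
tcp_rot: [-3.14, -0.001, 1.635]
contact_force: [-0.8, 0.4, -0.3]
opening: 0.226
grasp_force: 26.5
```

Call:
{"fn": "play_rows", "kwargs": {"dp": [[0, 0, 0], [0, 0, 0], [0, 0, 0], [0, 0, 0]], "rot": [[0, 0, 0], [0, 0, 0], [0, 0, 0], [0, 0, 0]], "fingers": 0.5}}

```text
clock: 21.17
eef_pos: [626.4, -251.9, 14.0]
tcp_rot: [3.141, 0.0, 1.635]
contact_force: [-0.1, -0.3, 0.1]
opening: 0.505
grasp_force: 0.0
```

Call:
{"fn": "play_rows", "kwargs": {"dp": [[0, 0, -0.3], [0, 0, -1], [0, 0, -2], [0, 0, -2.5], [0, 0, -2.5]], "rot": [[0, 0, 0], [0, 0, 0], [0, 0, 0], [0, 0, 0], [0, 0, 0]]}}

```text
clock: 21.58
eef_pos: [629.6, -253.2, 120.5]
tcp_rot: [3.133, 0.004, 1.635]
contact_force: [1.1, 0.3, 0.5]
opening: 0.501
grasp_force: 0.0
```

Call:
{"fn": "play_rows", "kwargs": {"dp": [[0, 0, 0], [0, 0, 0]], "rot": [[0, 0, 0], [0, 0, 0]], "fingers": 1}}

```text
clock: 21.75
eef_pos: [625.9, -251.8, 113.8]
tcp_rot: [-3.141, -0.0, 1.635]
contact_force: [0.0, -0.0, -0.3]
opening: 0.769
grasp_force: 0.0
```

```bash
python3 mv.py 470,-379.5,90,90 470,-379.5,5,90
```

```text
at [ 625.9 -251.8  113.8] 93.7 F [ 0.  -0.  -0.3] open 0.77 t 21.8
(470.0, -379.5, 90.0, 90.0) dp [-2.937 -4.094  0.595] rotz 0.61 rows 4.9
(470.0, -379.5, 5.0, 90.0) dp [0.    0.    2.125] rotz -0.0 rows 2.0
```

Call:
{"fn": "play_rows", "kwargs": {"dp": [[-0.5, -0.7, 0], [-1, -1.4, 0], [-1.5, -2.1, 0.1], [-2.1, -2.9, 0.2], [-2.6, -3.6, 0.3]], "rot": [[0, 0, 0.1], [0, 0, 0.2], [0, 0, 0.3], [0, 0, 0.5], [0, 0, 0.61]]}}

```text
clock: 22.17
eef_pos: [486.7, -365.2, 100.1]
tcp_rot: [-3.139, -0.001, 1.57]
contact_force: [0.6, -1.1, 0.3]
opening: 0.997
grasp_force: 0.0
```

Call:
{"fn": "play_rows", "kwargs": {"dp": [[-0.3, -0.5, 0.3], [-0.3, -0.5, 0.3], [-0.3, -0.5, 0.3], [-0.3, -0.5, 0.3]], "rot": [[0, 0, 0], [0, 0, 0], [0, 0, 0], [0, 0, 0]]}}

```text
clock: 22.5
eef_pos: [469.3, -376.5, 89.0]
tcp_rot: [-3.141, -0.001, 1.571]
contact_force: [1.1, -0.1, 0.2]
opening: 1.001
grasp_force: 0.0
```

```bash
python3 mv.py 470,-379.5,5,90; python3 -c "
from h import *
grab('wrist','w8')
im=cv2.imread('pics/w8.png').astype(int)
print(w2px('w8',[[470,-379.5,12]]))
m=((im[:,:,2]-im[:,:,0])>12).astype(np.uint8)[:255]; m=cv2.morphologyEx(m,cv2.MORPH_CLOSE,np.ones((9,9)))
n,l,s,c=cv2.connectedComponentsWithStats(m)
for i in range(1,n):
  if s[i,4]>300: print(s[i],c[i],px2w('w8',[c[i]],[12]).round(1))
"
```

```text
at [ 469.3 -376.5   89. ] 90.0 F [ 1.1 -0.1  0.2] open 1.0 t 22.5
(470.0, -379.5, 5.0, 90.0) dp [-0.075  0.018  2.101] rotz -0.0 rows 2.0
[[282.34531636 219.18904091]]
[  421     0   139   110 14230] [491.29915671  52.35101897] [[ 614.2 -257.3   12. ]]
[ 256  193   55   53 2260] [283.29823009 219.21327434] [[ 470.8 -379.5   12. ]]
```

The wrist and top views agree on the second round at (470.5,-379.5). Now I pick it up.

Call:
{"fn": "play_rows", "kwargs": {"dp": [[-0.05, 0.03, 0.3], [-0.07, 0.03, 0.9], [-0.07, 0.03, 1.5], [-0.07, 0.03, 1.5]], "rot": [[0, 0, 0], [0, 0, 0], [0, 0, 0], [0, 0, 0]]}}

```text
clock: 22.88
eef_pos: [469.0, -377.3, 25.3]
tcp_rot: [-3.137, -0.004, 1.572]
contact_force: [-1.5, 1.0, -0.3]
opening: 1.002
grasp_force: 0.0
```

Call:
{"fn": "play_rows", "kwargs": {"dp": [[0, 0, 0.4], [0, 0, 0.62], [0, 0, 0.62], [0, 0, 0.62]], "rot": [[0, 0, 0], [0, 0, 0], [0, 0, 0], [0, 0, 0]]}}

```text
clock: 23.22
eef_pos: [470.6, -379.4, 5.0]
tcp_rot: [-3.141, -0.0, 1.572]
contact_force: [-1.1, -0.2, -0.4]
opening: 1.003
grasp_force: 0.0
```

Call:
{"fn": "play_rows", "kwargs": {"dp": [[0, 0, 0], [0, 0, 0], [0, 0, 0], [0, 0, 0], [0, 0, 0]], "rot": [[0, 0, 0], [0, 0, 0], [0, 0, 0], [0, 0, 0], [0, 0, 0]], "fingers": 0.35}}

```text
clock: 23.63
eef_pos: [470.8, -380.1, 6.0]
tcp_rot: [3.141, 0.001, 1.571]
contact_force: [-1.3, 0.5, 6.4]
opening: 0.492
grasp_force: 24.4
```

Call:
{"fn": "play_rows", "kwargs": {"dp": [[0, 0, 0], [0, 0, 0], [0, 0, 0]], "rot": [[0, 0, 0], [0, 0, 0], [0, 0, 0]]}}

```text
clock: 23.88
eef_pos: [470.9, -380.1, 6.0]
tcp_rot: [3.141, 0.001, 1.571]
contact_force: [-1.0, 1.4, 7.3]
opening: 0.49
grasp_force: 24.4
```

Call:
{"fn": "play_rows", "kwargs": {"dp": [[0, 0, -0.3], [0, 0, -1], [0, 0, -2], [0, 0, -3], [0, 0, -3]], "rot": [[0, 0, 0], [0, 0, 0], [0, 0, 0], [0, 0, 0], [0, 0, 0]]}}

```text
clock: 24.3
eef_pos: [474.0, -382.7, 133.4]
tcp_rot: [3.132, 0.007, 1.571]
contact_force: [1.8, -1.0, -0.7]
opening: 0.491
grasp_force: 25.5
```

Call:
{"fn": "play_rows", "kwargs": {"dp": [[0, 0, 0], [0, 0, 0]], "rot": [[0, 0, 0], [0, 0, 0]]}}

```text
clock: 24.47
eef_pos: [470.2, -379.6, 125.3]
tcp_rot: [3.141, 0.0, 1.571]
contact_force: [0.5, 0.5, -0.7]
opening: 0.491
grasp_force: 25.5
```

```bash
python3 mv.py 505,-190,124,90 540,0,124,90 609,233,124,88.3
```

```text
at [ 470.2 -379.6  125.3] 90.0 F [ 0.5  0.5 -0.7] open 0.49 t 24.5
(505.0, -190.0, 124.0, 90.0) dp [4.74  0.87  0.033] rotz 0.0 rows 4.6
(540.0, 0.0, 124.0, 90.0) dp [4.75  0.875 0.   ] rotz -0.0 rows 4.6
(609.0, 233.0, 124.0, 88.3) dp [5.825 1.725 0.   ] rotz 0.28 rows 5.8
```

Call:
{"fn": "play_rows", "kwargs": {"dp": [[0.9, 0.2, 0], [1.8, 0.35, 0], [2.8, 0.5, 0], [3.8, 0.7, 0], [4.7, 0.9, 0]], "rot": [[0, 0, 0], [0, 0, 0], [0, 0, 0], [0, 0, 0], [0, 0, 0]]}}

```text
clock: 24.88
eef_pos: [504.8, -189.3, 123.2]
tcp_rot: [-3.138, -0.001, 1.57]
contact_force: [0.7, -0.0, -0.3]
opening: 0.487
grasp_force: 25.5
```

Call:
{"fn": "play_rows", "kwargs": {"dp": [[0.9, 0.2, 0], [1.8, 0.35, 0], [2.8, 0.5, 0], [3.8, 0.7, 0], [4.7, 0.9, 0]], "rot": [[0, 0, 0], [0, 0, 0], [0, 0, 0], [0, 0, 0], [0, 0, 0]]}}

```text
clock: 25.3
eef_pos: [540.9, -1.5, 123.3]
tcp_rot: [-3.138, -0.0, 1.571]
contact_force: [-0.3, -0.5, 0.3]
opening: 0.491
grasp_force: 25.5
```

Call:
{"fn": "play_rows", "kwargs": {"dp": [[0.9, 0.3, 0], [1.8, 0.6, 0], [2.7, 0.9, 0], [3.6, 1.2, 0], [4.4, 1.5, 0]], "rot": [[0, 0, 0], [0, 0, 0.1], [0, 0, 0.2], [0, 0, 0.3], [0, 0, 0.3]]}}

```text
clock: 25.72
eef_pos: [601.2, 174.4, 123.0]
tcp_rot: [-3.138, 0.001, 1.54]
contact_force: [0.3, -0.6, 0.2]
opening: 0.493
grasp_force: 25.5
```

Call:
{"fn": "play_rows", "kwargs": {"dp": [[0, 0, 0], [0, 0, 0]], "rot": [[0, 0, 0], [0, 0, 0]]}}

```text
clock: 25.88
eef_pos: [601.4, 173.6, 122.9]
tcp_rot: [-3.139, 0.001, 1.542]
contact_force: [-0.7, -0.7, 0.2]
opening: 0.488
grasp_force: 25.5
```

```bash
python3 mv.py 611,234,124,88.3
```

```text
at [601.4 173.6 122.9] 88.4 F [-0.7 -0.7  0.2] open 0.49 t 25.9
(611.0, 234.0, 124.0, 88.3) dp [ 1.516  0.198 -0.027] rotz 0.01 rows 1.5
```

Call:
{"fn": "play_rows", "kwargs": {"dp": [[0.5, 0.07, 0], [1, 0.14, 0], [1.53, 0.2, 0], [1.53, 0.2, 0], [1.53, 0.2, 0]], "rot": [[0, 0, 0], [0, 0, 0], [0, 0, 0], [0, 0, 0], [0, 0, 0]]}}

```text
clock: 26.3
eef_pos: [611.2, 232.4, 123.7]
tcp_rot: [-3.139, 0.001, 1.54]
contact_force: [-1.2, -0.5, 0.6]
opening: 0.492
grasp_force: 25.5
```

Call:
{"fn": "play_rows", "kwargs": {"dp": [[0, 0, 0.6], [0, 0, 1.2], [0, 0, 1.8], [0, 0, 2], [0, 0, 2]], "rot": [[0, 0, 0], [0, 0, 0], [0, 0, 0], [0, 0, 0], [0, 0, 0]]}}

```text
clock: 26.72
eef_pos: [609.9, 231.0, 42.2]
tcp_rot: [-3.136, 0.002, 1.539]
contact_force: [-1.0, -0.4, -1.2]
opening: 0.487
grasp_force: 25.5
```

Call:
{"fn": "play_rows", "kwargs": {"dp": [[0, 0, 0]], "rot": [[0, 0, 0]]}}

```text
clock: 26.8
eef_pos: [612.0, 232.2, 44.9]
tcp_rot: [-3.14, 0.001, 1.539]
contact_force: [0.4, -1.0, 0.4]
opening: 0.491
grasp_force: 25.5
```

```bash
python3 mv.py 611,235,10,88; python3 -c "
from h import *
grab('wrist','w9');grab('top','top9')
im=cv2.imread('pics/w9.png'); t=cv2.imread('pics/top9.png')[110:290,170:450]
cv2.imwrite('pics/c9.png',np.vstack([cv2.resize(im,(400,300)),cv2.resize(t,(400,257))]))"
```

```text
at [612.  232.2  44.9] 88.2 F [ 0.4 -1.   0.4] open 0.49 t 26.8
(611.0, 235.0, 10.0, 88.0) dp [ 0.07  -0.027  0.872] rotz 0.03 rows 0.8
```

View pics/c9.png

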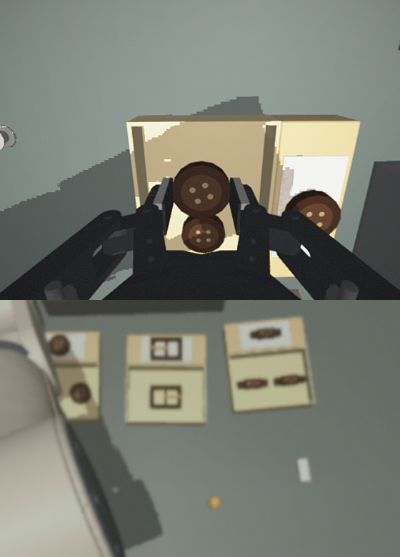

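The second round hangs over the free half of the round bay. The first lies flat behind it, and the two toggles and the buckle are flat in their bays.

Call:
{"fn": "play_rows", "kwargs": {"dp": [[0.07, 0, 0.3], [0.07, -0.02, 0.6], [0.07, -0.02, 0.83], [0.07, -0.02, 0.83], [0.07, -0.02, 0.83]], "rot": [[0, 0, 0], [0, 0, 0], [0, 0, 0], [0, 0, 0], [0, 0, 0]]}}

```text
clock: 27.32
eef_pos: [610.8, 235.9, 10.6]
tcp_rot: [-3.14, 0.001, 1.54]
contact_force: [-0.1, 0.0, 0.5]
opening: 0.491
grasp_force: 29.3
```

Call:
{"fn": "play_rows", "kwargs": {"dp": [[0, 0, 0], [0, 0, 0], [0, 0, 0], [0, 0, 0]], "rot": [[0, 0, 0], [0, 0, 0], [0, 0, 0], [0, 0, 0]], "fingers": 0.68}}

```text
clock: 27.65
eef_pos: [611.6, 236.1, 12.0]
tcp_rot: [3.141, -0.0, 1.54]
contact_force: [0.8, -0.3, 0.4]
opening: 0.677
grasp_force: 0.0
```

Call:
{"fn": "play_rows", "kwargs": {"dp": [[0, 0, -0.3], [0, 0, -1], [0, 0, -2], [0, 0, -3], [0, 0, -3.5]], "rot": [[0, 0, 0], [0, 0, 0], [0, 0, 0], [0, 0, 0], [0, 0, 0]]}}

```text
clock: 28.07
eef_pos: [613.4, 236.8, 157.7]
tcp_rot: [3.136, -0.002, 1.54]
contact_force: [0.7, 0.8, -0.1]
opening: 0.683
grasp_force: 0.0
```

Call:
{"fn": "play_rows", "kwargs": {"dp": [[-0.5, -0.9, -0.1], [-1, -1.8, -0.2], [-1.5, -2.6, -0.3], [-2, -3.4, -0.4], [-2.4, -4.2, -0.5]], "rot": [[0, 0, 0], [0, 0, 0], [0, 0, 0], [0, 0, 0], [0, 0, 0]]}}

```text
clock: 28.48
eef_pos: [438.8, 144.2, 172.6]
tcp_rot: [3.141, -0.0, 1.54]
contact_force: [0.1, -0.4, 0.2]
opening: 0.685
grasp_force: 0.0
```

Call:
{"fn": "play_rows", "kwargs": {"dp": [[0, 0, 0], [0, 0, 0], [0, 0, 0]], "rot": [[0, 0, 0], [0, 0, 0], [0, 0, 0]]}}

```text
clock: 28.73
eef_pos: [441.7, 145.7, 172.9]
tcp_rot: [3.139, -0.001, 1.539]
contact_force: [0.5, -1.0, 0.1]
opening: 0.684
grasp_force: 0.0
```

```bash
python3 mv.py; python3 -c "
from h import *
grab('wrist','w10');grab('scene','s10')
im=cv2.imread('pics/w10.png'); t=cv2.imread('pics/s10.png')[100:400,80:480]
cv2.imwrite('pics/c10.png',np.hstack([cv2.resize(im,(400,300)),t]))"
```

```text
at [441.7 145.7 172.9] 88.2 F [ 0.5 -1.   0.1] open 0.68 t 28.7
```

View pics/c10.png

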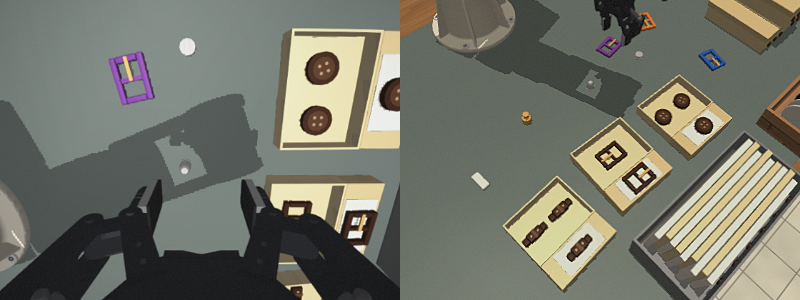

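All five fastenings lie flat in the right bays: rounds at (320,67) and (317,121), and the buckle and toggles in their own boxes. The thimble and chalk have not moved, and the gripper is clear.

```bash
python3 -c "
from rig import r
print(r.sign_off())"
```

```text
the job is handed in; nothing more can be done
None
```

The job is handed in: both round buttons, both toggles and the dark buckle lie flat in their matching boxes, and the thimble, chalk and coloured buckles were left where they stood.

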